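# Press a cork sole onto a model-tree base and hold

### The job

Press the self-adhesive cork sole onto a model-tree base: lay the middle-sized of the three turned wooden bases in the round nest of the hinged hand press, flat face down and collar up, on the cork disc that is already there. Then swing the press's yoke lever down by its grip bar until it stands level, so that the sprung ring pad under it bears on the base and is pushed back half of its 12 mm travel, without bottoming the pad's spring. The lever flies open when let go, so keep it held there and finish while still holding it down; leave everything else on the table where it is.

Things in the scene. Friction and masses are not known exactly. Their poses are not given: they have to be found in the camera images.
- base_m_centre (a point): Centre (half-way up) of the base to be soled, middle-sized of three loose turned beech bases whose places vary: flat disc 56 mm across, 10 mm thick, with a round collar 22 mm across and 12 mm tall rising from its middle (22 mm over all, about 35 g). z points out of the collar, away from the flat face. It starts lying flat face down; the collar is the place to grip it.
- base_m_underside (a point): Centre of the flat underside of the same middle-sized base, 11 mm below its centre; z axis out of the collar.
- nest (a point): Centre of the nest's floor: a round pocket in the square 84 mm block on the press, 59 mm across, 9 mm deep, mouth chamfered 3 mm. Floor (the cork disc) 23 mm, block top 32 mm above the table. Axes: +x level towards the hinge, -x towards the end where the grip bar comes down, y along the hinge pin, z up. The press is bolted down; its place and yaw vary. Open, the space above the nest is clear.
- press_hinge (a point): Middle of the press's hinge pin, 110 mm from the nest's centre along the nest's +x, 75 mm above the table; the pin runs along the nest's y. The grey bed is 250 mm long and 120 mm wide. The lever swings in the vertical plane through nest and hinge.
- lever_grip (a point): Middle of the lever's black grip bar: 20 mm thick, 84 mm long between the yoke's steel side plates, 210 mm from the hinge pin and parallel to it. Seen from the pin it stands (1.9 - press_lever) rad above level on the nest's -x side: at rest 274 mm above the table, leaning back past the pin; lever level: 75 mm above the table. 70 mm of open space between bar and lever's bridge for a finger.
- press_lever (a joint): Angle of the lever in rad: 0 = open at rest on its stop, grows as it is swung down, 1.9 = level, 1.99 = lower end stop. A return spring always pushes it open (0.5 N m at rest, 1.45 N m when level); nothing latches it. With the base in the nest the pad meets it at about 1.84; holding it level then takes about 13 N down at the grip bar.
- press_pad (a joint): How far the pad is pushed back up into the lever, m: 0 = fully out, 0.012 = bottomed; the nut on its spindle, on top of the lever, rises by as much. The pad slides square to the lever, 110 mm from the pin. Spring 2 N per mm after 4 N preload. Base seated and lever level gives 0.006 (16 N on the base); 10 mm at the grip bar change it by about 5 mm.
- pad_face (a point): Centre of the rubber rim of the pad, the face that bears on the base: a downward-open cup, ring 50 mm outside, 42 mm inside, 16 mm deep, that goes over the base's collar and bears on its disc. z points from the rim into the lever.
- base_s: Bystander: small turned base, disc 38 mm across, collar 16 mm across, 18 mm tall over all; origin at its underside.
- base_l: Bystander: large turned base, disc 76 mm across, collar 28 mm across, 26 mm tall over all; origin at its underside.
- tree: Bystander: finished model conifer, 158 mm tall, foliage 60 mm wide, on a thin 60 mm cork disc; origin at its underside.
- paint_jar: Bystander: small glass paint jar with a black cap, 48 mm across, 62 mm tall; origin at its underside.
- glue_bottle: Bystander: white plastic glue bottle, 42 mm across, 115 mm tall; origin at its underside.
- brush: Bystander: flat brush 170 mm long lying on the table along its own x.
- tape: Bystander: roll of paper tape lying flat, 72 mm across, 19 mm tall; origin at its underside.
- screwdriver: Bystander: screwdriver 170 mm long lying on the table along its own x.
Things that resemble listed ones, but are neither listed nor needed, are in the scene too. What is shaped like the part that bears base_m_centre but pink or red is not meant.

How it is judged:
By the outcome, as a careful person would: the job done as asked, in the order asked, and still so for the second after the job is handed in, while the arm keeps its last pose, push and grip.
It also fails if it takes over 58 s, if anything falls off the work surface, if the arm or the gripper's body presses on something with over 40 N, if the wrist force passes 120 N, or if a joint passes its speed limit or range.

### The arm

A 7-joint arm with a two-finger parallel gripper is mounted at the origin on the work surface. World frame = base frame: x ahead of the robot, y to its left, z up, the work surface at z = 0. Lengths are in m, angles in rad, forces in N, time in s.
With the tool pointing down it reaches from about 0.425 to 0.875 m from the base axis. Payload 4.7 kg.
Tool frame: the origin (TCP) lies on the centre line of the jaws, within the pads' length; the fingertips stand 22 mm ahead of it and the grasp point (between the pads) lies 3 mm ahead of it; z points along the fingers, y is the direction in which the jaws open and shut (so a half turn about z gives the same grasp; the last joint's range is limited). The gripper opens to 87 mm and grips with 3 to 60 N. Pads are 19 mm wide; open, the fingers measure 117 mm over their backs; the gripper's body (75 mm by 190 mm) begins 51 mm behind the grasp point.
Start: joints at [1.23, 0.321, -0.07, 1.45, 0.023, 1.371, -0.057], TCP at [0.226, -0.61, 0.245] pointing down, gripper open.
Joint ranges: [-2.86, 2.86], [-0.3, 2.09], [-1.38, 1.24], [0.06, 2.45], [-1.56, 4.7], [0.09, 2.05], [-2.69, 2.69]. Speed limits (rad/s): [2.57, 2.57, 3.14, 3.14, 3.14, 3.14, 3.14].

### API

Orientations are given as a rotation vector (axis times angle).
In Python, from bench import ctrl, imaging, close_job, finder gives the robot as it stands. The module is installed in compiled form; this text tells all that it offers.
- The arm moves only by the shell command python3 -m jog 'ROWS' [FORCE]. ROWS is JSON, a list that holds one entry, the list of rows, each a list of 7 numbers: the shift along the tool's x, y, z in cm, then the turn, a rotation vector about the tool's x, y, z in degrees, then the finger opening in cm, from 0 to 8.7. In form: [[[dx, dy, dz, ax, ay, az, claw], ...]]. A call has 1 to 12 rows; each row shifts and turns the commanded pose from where the row before left it, along the tool's axes as they then stand; what a row does not reach is not made up. A row lasts 1/10 s, in which the tool goes at most 50 mm and 8.59 degrees, less where a joint would pass 70% of its speed; a pose out of reach is approached as far as the arm can. A call is refused whole if a number of a shift passes 5 or a number of a turn 8.59, either way. A call with a gripper value outside its range is refused whole. The fingers move at their own pace and stop on an object; FORCE is the grip in N (left out, the last holds). Time passes only in rows, so rows that do not move let the fingers close. It gives the time, the measured TCP pose, the force and the opening at its end, in the units of the state.
- ctrl.get_state(): the state, without advancing time (a new reading comes with each control period).
- imaging.get_image(name): name is "side" or "top" or "wrist"; returns a dict with "frame" (384x512x3 uint8, red, green, blue), "intrinsics" (3x3 intrinsics, pixels), "pose" (4x4, takes a point from camera to world coordinates). Camera axes: x right, y down, z forward; pixel columns grow to the right and rows downward; lengths in m; the calibration is good to about 2 mm. A picture is of the moment at which its call begins. There is no depth.
- close_job(): hands the job in, once; it reports no verdict.
Trained networks look in the newest picture that a camera, given by its name, has taken for a name from the list of things; names that differ only in an ending like _2 or _b are one class to them, and where a whole thing is asked for, a point or a joint stands for the part that bears it (a point fixed in the world has none). Each returns a list of dicts, best first, with "conf" (0 to 1); they miss things now and then, are a little off and sometimes report something else, mostly with a low value. They report only what shows in the picture. A call takes as long as a camera call. They do not tell look-alikes from the thing itself.
- finder.trace(label, camera): "region" (384x512 bool, what is visible of it) and "point" ([row, column] as shares, 0 to 1, of the picture: columns of its width, rows of its height, amid what is visible of it).
- finder.spot_point(label, camera): "point" ([row, column] as shares, 0 to 1, of the picture: columns of its width, rows of its height: a listed point, or the origin of a listed thing).
The state is a dict: "time": time; "joint_positions": joint angles; "qd": joint speeds; "joint_torque": joint torques, N m; "position": TCP position; "tool_rot": TCP orientation; "ft_force": force on the tool from outside, world axes, zero at the start; "torque": the same for the moment, N m; "grip_width": opening from 0.0 (shut) to 1.0 (fully open).
Only numpy, scipy, OpenCV 4.12 (cv2) and the standard library are available. Lean on these libraries where they do the work, as an engineer would, in place of code of your own. Each camera call takes 0.05 s, during which the arm holds its last target. There are 200 camera calls.

## Working session

There is one attempt and no reset: what is moved stays moved. The work goes in short steps, Python scripts to look and compute and a shell command to move; the robot and the scene stay as the last step left them, time stands still between calls to the robot, and variables do not carry over. Pictures are saved under pics/ and viewed, about 8 in all and at most 12, crops included, and the job is handed in when it is done.

```bash
mkdir -p pics
cat > h.py <<'E'
import numpy as np, cv2
from bench import ctrl, imaging, finder
from scipy.spatial.transform import Rotation as R
def px2w(im, rc, z):
    K=np.array(im["intrinsics"]);T=np.array(im["pose"])
    r=np.array([rc[1]*512,rc[0]*384,1.0]); d=T[:3,:3]@np.linalg.solve(K,r); o=T[:3,3]
    return o+d*(z-o[2])/d[2]
def w2px(im,p):
    K=np.array(im["intrinsics"]);T=np.array(im["pose"])
    c=T[:3,:3].T@(np.array(p)-T[:3,3]); u=K@c; return u[:2]/u[2]
def save(im,name,scale=1,crop=None):
    f=im["frame"][:,:,::-1]
    if crop: f=f[crop[0]:crop[1],crop[2]:crop[3]]
    cv2.imwrite("pics/"+name,cv2.resize(f,None,fx=scale,fy=scale,interpolation=cv2.INTER_CUBIC))
E
python3 - <<'E'
from h import *
s=ctrl.get_state(); print({k:np.round(v,3) for k,v in s.items()})
ims={c:imaging.get_image(c) for c in("top","side")}
a=np.vstack([ims["top"]["frame"],ims["side"]["frame"]])
save(ims["top"],"top0.png",1.5);save(ims["side"],"side0.png",1.5)
for c in ims: print(c,np.round(ims[c]["pose"],3).tolist())
Z=dict(base_m_centre=.011,base_m_underside=0,nest=.023,press_hinge=.075,lever_grip=.274,base_s=0,base_l=0,tree=0,paint_jar=0,glue_bottle=0,tape=0)
for n,z in Z.items():
  for c in ims:
    try:
      for d in finder.spot_point(n,c)[:4]:
        p=d["point"];print(n,c,round(d["conf"],2),"px",np.round([p[1]*512,p[0]*384]),np.round(px2w(ims[c],p,z),3)[:2])
    except Exception as e: print(n,c,e)
E
```

```text
{'time': np.float64(0.0), 'joint_positions': array([ 1.23 ,  0.322, -0.07 ,  1.452,  0.023,  1.371, -0.057]), 'qd': array([-0.001,  0.001,  0.003,  0.001, -0.   ,  0.001, -0.001]), 'joint_torque': array([ 0.0000e+00, -4.9129e+01, -4.0400e-01, -3.1253e+01, -6.4000e-02,
        4.4000e-02,  0.0000e+00]), 'position': array([ 0.226, -0.609,  0.243]), 'tool_rot': array([-3.09e+00, -5.54e-01,  1.00e-03]), 'ft_force': array([0.029, 0.546, 0.664]), 'torque': array([-0.039, -0.006,  0.014]), 'grip_width': np.float64(1.002)}
top [[-0.028, -0.98, 0.196, 0.289], [-1.0, 0.027, -0.007, -0.012], [0.001, -0.196, -0.981, 1.546], [0.0, 0.0, 0.0, 1.0]]
side [[0.996, -0.023, 0.084, 0.445], [-0.085, -0.483, 0.872, -0.95], [0.02, -0.875, -0.483, 0.715], [0.0, 0.0, 0.0, 1.0]]
base_m_centre top 0.7 px [283. 205.] [ 0.551 -0.097]
base_m_centre top 0.61 px [312. 188.] [ 0.613 -0.206]
base_m_centre top 0.53 px [279. 237.] [ 0.433 -0.079]
base_m_centre side 0.71 px [234. 262.] [ 0.449 -0.087]
base_m_centre side 0.6 px [269. 324.] [ 0.531 -0.334]
base_m_centre side 0.52 px [270. 186.] [0.616 0.428]
base_m_centre
[... 918 characters left out ...]
7 px [249. 286.] [ 0.489 -0.183]
base_l top 0.88 px [342. 208.] [ 0.534 -0.317]
base_l top 0.61 px [311. 222.] [ 0.487 -0.2  ]
base_l top 0.24 px [376. 244.] [ 0.399 -0.435]
base_l side 0.97 px [267. 322.] [ 0.529 -0.318]
base_l side 0.47 px [249. 286.] [ 0.489 -0.183]
tree top 0.74 px [203. 215.] [0.525 0.201]
tree top 0.51 px [331. 160.] [ 0.721 -0.288]
tree side 0.55 px [336. 305.] [ 0.723 -0.272]
paint_jar top 0.45 px [249. 164.] [0.717 0.026]
glue_bottle top 0.59 px [291. 159.] [ 0.732 -0.134]
glue_bottle side 0.65 px [327. 269.] [ 0.737 -0.125]
glue_bottle side 0.57 px [246. 289.] [ 0.479 -0.196]
tape top 0.55 px [339. 249.] [ 0.383 -0.296]
tape side 0.62 px [210. 316.] [ 0.38  -0.288]
```

View pics/top0.png

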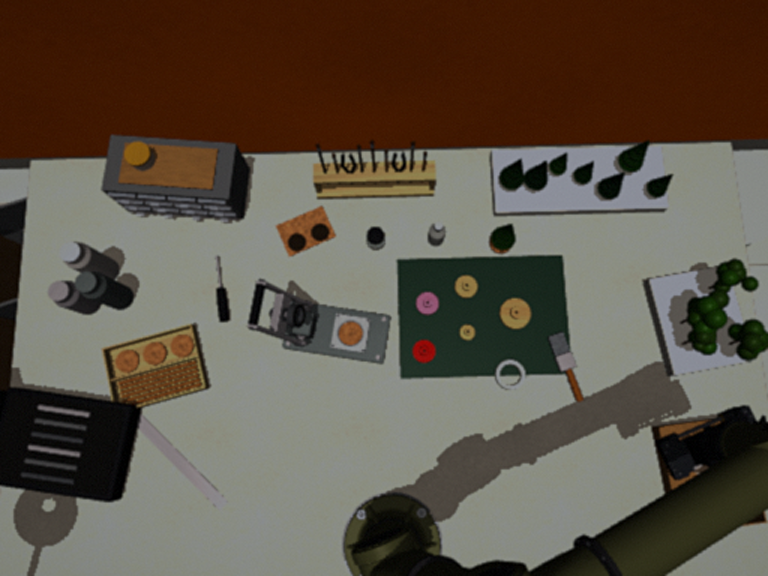

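View pics/side0.png

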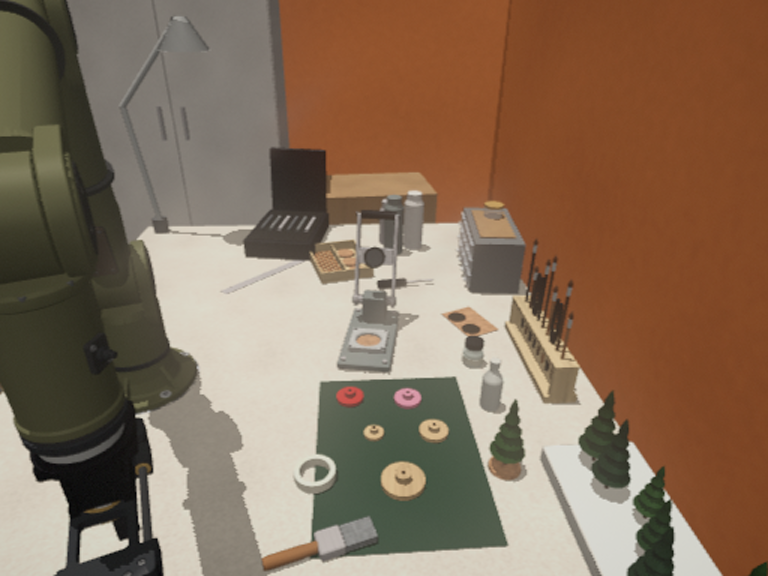

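The wooden candidates in the top picture are the small base (311,222), the middle (311,190) and the large (343,208). The pink (283,201) and red (283,234) look-alikes are excluded. I choose (311,190), at about (0.612, -0.20). The press nest is at about (0.49, 0.09) with yaw around 75°.

```bash
python3 -m jog '[[[4.1,-2.1,0.2,0,0,0,4.5],[4.1,-2.1,0.2,0,0,0,4.5],[4.1,-2.1,0.2,0,0,0,4.5],[4.1,-2.1,0.2,0,0,0,4.5],[4.1,-2.1,0.2,0,0,0,4.5],[4.1,-2.1,0.2,0,0,0,4.5],[4.1,-2.1,0.2,0,0,0,4.5],[4.1,-2.1,0.2,0,0,0,4.5],[4.1,-2.1,0.2,0,0,0,4.5],[4.1,-2.1,0.2,0,0,0,4.5],[4.1,-2.1,0.2,0,0,0,4.5],[4.1,-2.1,0.2,0,0,0,4.5]]]' 30
python3 -m jog '[[[0,0,0,0,0,-7.8,4.5],[0,0,0,0,0,-7.8,4.5],[0,0,0,0,0,-7.8,4.5],[0,0,0,0,0,-7.8,4.5],[0,0,0,0,0,-7.8,4.5],[0,0,0,0,0,-7.8,4.5],[0,0,0,0,0,-7.8,4.5],[0,0,0,0,0,0,4.5],[0,0,0,0,0,0,4.5]]]'
python3 - <<'E'
from h import *
im={c:imaging.get_image(c) for c in("wrist","top","side")}
s=ctrl.get_state();print({k:np.round(s[k],3) for k in("time","position","tool_rot","joint_positions","ft_force")})
print(np.round(R.from_rotvec(s["tool_rot"]).as_matrix(),3), np.round(im["wrist"]["pose"],3).tolist())
save(im["wrist"],"w1.png",1.5)
for c in im:
  for n,z in dict(base_m_centre=.011,base_m_underside=0,nest=.023,press_hinge=.075,lever_grip=.274).items():
      for d in finder.spot_point(n,c)[:4]:
        p=d["point"];print(n,c,round(d["conf"],2),"px",np.round([p[1]*512,p[0]*384]),np.round(px2w(im[c],p,z),3)[:2])
  for d in finder.trace("base_m_centre",c):
        r=d["region"]; ys,xs=np.nonzero(r);print(" tr",c,round(d["conf"],2),r.sum(),xs.mean(),ys.mean(),np.round(px2w(im[c],[ys.mean()/384,xs.mean()/512],.008),4),im[c]["frame"][r].mean(0))
E
```

```text
time: 2.4
position: [0.6007, -0.201, 0.2207]
tool_rot: [3.092, 0.554, 0.001]
ft_force: [0.0, -0.3, -0.1]
grip_width: 0.515
time: 3.3
position: [0.5996, -0.2024, 0.2205]
tool_rot: [2.497, 1.907, -0.0]
ft_force: [-1.1, -0.6, 0.2]
grip_width: 0.512
{'time': np.float64(3.45), 'position': array([ 0.6  , -0.202,  0.221]), 'tool_rot': array([ 2.495,  1.909, -0.   ]), 'joint_positions': array([ 0.702,  0.341, -0.527,  1.515,  0.174,  1.332, -0.106]), 'ft_force': array([-0.718,  0.508,  0.577])}
[[ 0.262  0.965 -0.   ]
 [ 0.965 -0.262 -0.   ]
 [-0.     0.    -1.   ]] [[0.965, -0.252, -0.075, 0.621], [-0.263, -0.923, -0.28, -0.125], [0.001, 0.29, -0.957, 0.361], [0.0, 0.0, 0.0, 1.0]]
base_m_centre wrist 0.85 px [ 91. 115.] [ 0.442 -0.091]
base_m_centre wrist 0.73 px [262. 170.] [ 0.608 -0.202]
base_m_centre wrist 0.6 px [199.  98.] [ 0.563 -0.106]
base_m_underside wrist 0.85 px [255. 168.] [ 0.6   -0.199]
base_m_underside wrist 0.82 px [203.  98.] [ 0.564 -0.107]
base_m_underside wrist 0.73 px [101. 111.] [ 0.448 -0.089]
 tr wrist 0.78 1700 259.2529411764706 169.7535294117647 [ 0.6049 -0.2009 
[... 1450 characters left out ...]
.] [ 0.44  -0.085]
nest side 0.96 px [248. 227.] [0.501 0.088]
press_hinge side 0.75 px [250. 202.] [0.511 0.18 ]
lever_grip side 0.84 px [253. 143.] [0.528 0.266]
lever_grip side 0.61 px [269. 325.] [ 0.5   -0.565]
 tr side 0.59 252 288.6587301587302 287.23015873015873 [ 0.6021 -0.2034  0.008 ] [127.43650794 107.19444444  80.73412698]
 tr side 0.54 162 232.99382716049382 264.5679012345679 [ 0.4447 -0.0936  0.008 ] [174.41358025  78.44444444  71.18518519]
 tr side 0.5 236 271.0635593220339 265.58474576271186 [ 0.5622 -0.1056  0.008 ] [172.81779661 124.49576271 132.51694915]
 tr side 0.49 673 249.74145616641903 164.38781575037146 [0.5408 0.6827 0.008 ] [115.17236256 107.55572065 100.92124814]
```

View pics/w1.png

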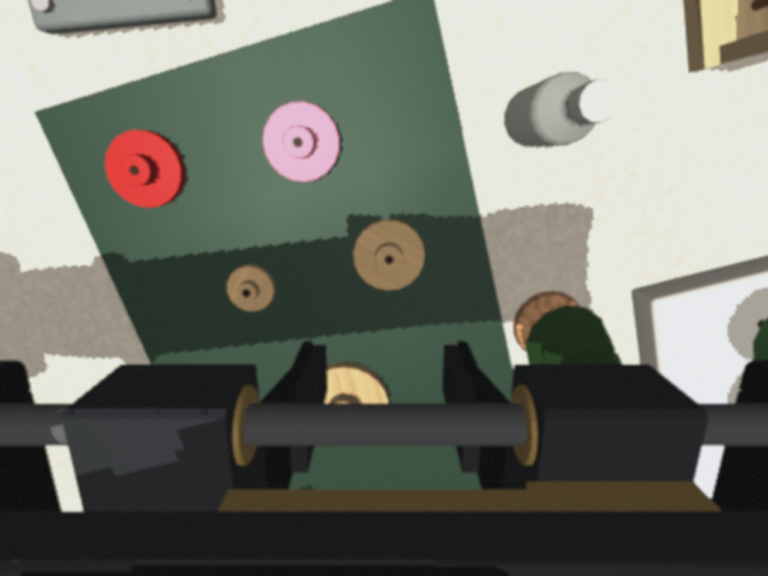

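The picture confirms the choice: base_m is plain wood at crop (389,255), with the pink, red, small and large bases beside it.

```bash
cat >> h.py <<'E'
def fitc(im,reg,z):
    """circle fit on height z of a region's outline, in world metres"""
    c=max(cv2.findContours(reg.astype(np.uint8),0,cv2.CHAIN_APPROX_NONE)[0],key=cv2.contourArea)
    w=np.array([px2w(im,[(q[1]+.5)/384,(q[0]+.5)/512],z)[:2] for q in cv2.convexHull(c)[:,0]])
    (x,y),r=cv2.minEnclosingCircle((w*1000).astype(np.float32))
    A=np.c_[2*w,np.ones(len(w))];s=np.linalg.lstsq(A,(w**2).sum(1),rcond=None)[0]
    return np.round([x/1000,y/1000,r/1000],4),np.round([s[0],s[1],np.sqrt(s[2]+s[0]**2+s[1]**2)],4)
def togo(s,p):
    return np.round(R.from_rotvec(s["tool_rot"]).as_matrix().T@(np.array(p)-s["position"])*100,2)
E
python3 - <<'E'
from h import *
im=imaging.get_image("wrist");s=ctrl.get_state()
for d in finder.trace("base_m_centre","wrist"): print(round(d["conf"],2),fitc(im,d["region"],.010))
print(togo(s,[.605,-.201,.035]))
E
```

```text
0.95 (array([ 0.6059, -0.2021,  0.0293]), array([ 0.6056, -0.2019,  0.0287]))
0.66 (array([ 0.4481, -0.0902,  0.0298]), array([ 0.448 , -0.0915,  0.0287]))
0.61 (array([ 0.5658, -0.1039,  0.0285]), array([ 0.5658, -0.1041,  0.0279]))
[ 0.27  0.49 18.55]
```

```bash
python3 -m jog '[[[0.15,0.55,2.2,0,0,0,4.5],[0,0,2.2,0,0,0,4.5],[0,0,2.2,0,0,0,4.5],[0,0,2.2,0,0,0,4.5],[0,0,2.2,0,0,0,4.5],[0,0,2.2,0,0,0,4.5],[0,0,2.2,0,0,0,4.5],[0,0,2.2,0,0,0,4.5],[0,0,0.5,0,0,0,4.5],[0,0,0.5,0,0,0,4.5],[0,0,0,0,0,0,4.5],[0,0,0,0,0,0,4.5]]]'
python3 -m jog '[[[0,0,0,0,0,0,1.8],[0,0,0,0,0,0,1.8],[0,0,0,0,0,0,1.8],[0,0,0,0,0,0,1.8],[0,0,0,0,0,0,1.8],[0,0,0,0,0,0,1.8]]]' 30
```

```text
time: 5.65
position: [0.6061, -0.2025, 0.0357]
tool_rot: [2.492, 1.91, 0.001]
ft_force: [-0.3, -1.0, -0.1]
grip_width: 0.518
time: 6.25
position: [0.6053, -0.2024, 0.0347]
tool_rot: [2.494, 1.911, -0.0]
ft_force: [-0.7, -0.3, 1.4]
grip_width: 0.226
```

```bash
python3 -m jog '[[[0,0,-1,0,0,0,1.6],[0,0,-2,0,0,0,1.6],[0,0,-3,0,0,0,1.6],[0,0,-3,0,0,0,1.6],[0,0,-3,0,0,0,1.6],[0,0,0,0,0,0,1.6]]]'
python3 - <<'E'
from h import *
im=imaging.get_image("wrist");save(im,"w2.png",1.3)
im=imaging.get_image("side");save(im,"s2.png",3,(220,350,200,360))
E
```

```text
time: 6.85
position: [0.6084, -0.2028, 0.1604]
tool_rot: [2.487, 1.906, 0.008]
ft_force: [0.6, -0.3, 0.2]
grip_width: 0.228
```

View pics/s2.png

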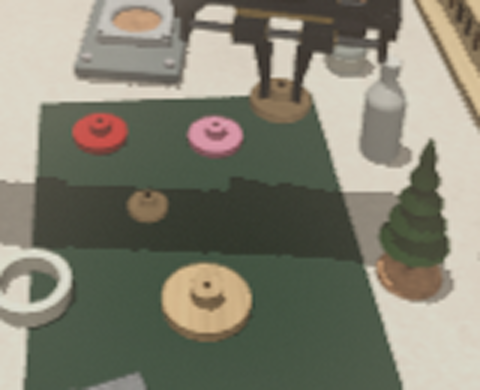

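```bash
python3 -m jog '[[[2,-2.4,-0.5,0,0,0,1.6],[2,-2.4,-0.5,0,0,0,1.6],[2,-2.4,-0.5,0,0,0,1.6],[2,-2.4,-0.5,0,0,0,1.6],[2,-2.4,-0.5,0,0,0,1.6],[2,-2.4,-0.5,0,0,0,1.6],[2,-2.4,-0.5,0,0,0,1.6],[2,-2.4,-0.5,0,0,0,1.6],[0,0,0,0,0,0,1.6],[0,0,0,0,0,0,1.6],[0,0,0,0,0,0,1.6]]]'
python3 - <<'E'
from h import *
im={c:imaging.get_image(c) for c in("wrist","top","side")}
s=ctrl.get_state();print({k:np.round(s[k],4) for k in("time","position","tool_rot","joint_positions","ft_force")})
save(im["wrist"],"w3.png",1.5)
for c in im:
  for n,z in dict(nest=.023,press_hinge=.075,lever_grip=.274,base_m_centre=.177).items():
      for d in finder.spot_point(n,c)[:2]:
        p=d["point"];print(n,c,round(d["conf"],2),"px",np.round([p[1]*512,p[0]*384]),np.round(px2w(im[c],p,z),4)[:2])
E
```

```text
time: 8.05
position: [0.4613, 0.0012, 0.1938]
tool_rot: [-2.494, -1.909, 0.001]
ft_force: [0.1, 0.2, -0.7]
grip_width: 0.23
{'time': np.float64(8.2), 'position': array([0.4616, 0.0013, 0.194 ]), 'tool_rot': array([-2.4942e+00, -1.9083e+00,  6.0000e-04]), 'joint_positions': array([ 0.6253, -0.0286, -0.6669,  1.9447, -0.0195,  1.2204, -0.2993]), 'ft_force': array([ 0.775 , -1.2784,  0.3716])}
nest wrist 0.62 px [262.  91.] [0.4907 0.0861]
base_m_centre wrist 0.82 px [366. 242.] [ 0.5228 -0.0114]
nest top 0.95 px [232. 222.] [0.4918 0.0938]
press_hinge top 0.9 px [205. 214.] [0.5157 0.1835]
lever_grip top 0.77 px [172. 204.] [0.5195 0.2596]
lever_grip top 0.62 px [147. 194.] [0.5534 0.3359]
base_m_centre top 0.67 px [282. 205.] [ 0.5236 -0.0835]
base_m_centre top 0.5 px [340. 249.] [ 0.372  -0.2682]
nest side 0.8 px [245. 228.] [0.4896 0.0851]
press_hinge side 0.61 px [249. 200.] [0.5119 0.1964]
press_hinge side 0.49 px [250. 169.] [0.5294 0.4753]
lever_grip side 0.5 px [255. 141.] [0.5367 0.2806]
base_m_centre side 0.64 px [271. 264.] [ 0.5346 -0.3013]
base_m_centre side 0.61 px [236. 264.] [ 0.4507 -0.2963]
```

View pics/w3.png

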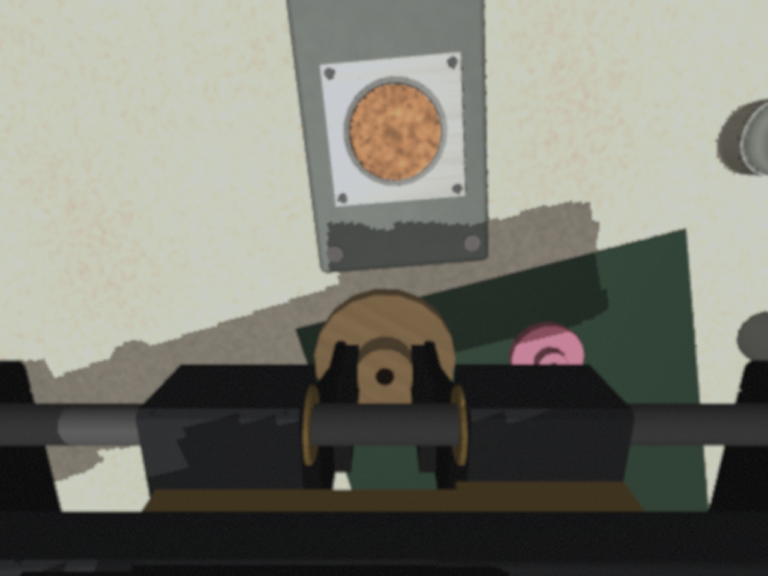

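The wrist view shows the base held by its collar, with its hole at (384,375). The cork is at (394,131) in the white block, whose corners are (320,67), (460,53), (466,197) and (336,206).

Run:
```python
from h import *
im=imaging.get_image("wrist");s=ctrl.get_state();f=im["frame"]
hsv=cv2.cvtColor(f,cv2.COLOR_RGB2HSV)
cork=np.zeros((384,512),bool);sub=(slice(40,130),slice(220,305))
cork[sub]=((hsv[...,0]<16)&(hsv[...,1]>100))[sub]
print("cork",cork.sum(),fitc(im,cork,.023))
cs=np.array([[320,67],[460,53],[466,197],[336,206]])/1.5
g=cv2.cvtColor(f,cv2.COLOR_RGB2GRAY)
w=np.array([px2w(im,[c[1]/384,c[0]/512],.032)[:2] for c in cs]);print(np.round(w,4),"mean",np.round(w.mean(0),4))
e=[w[0]-w[3],w[1]-w[2]];print([np.round([np.linalg.norm(v)*1000,np.degrees(np.arctan2(v[1],v[0]))],1) for v in e],[np.round([np.linalg.norm(v)*1000,np.degrees(np.arctan2(v[1],v[0]))-90],1) for v in (w[0]-w[1],w[3]-w[2])])
# held base: arc of disc top; keep own circle fit with fixed r
d=[d for d in finder.trace("base_m_centre","wrist") if d["region"][220:270,200:310].sum()>300]
if d:
  r=d[0]["region"]; c=max(cv2.findContours(r.astype(np.uint8),0,cv2.CHAIN_APPROX_NONE)[0],key=cv2.contourArea)[:,0]
  top=np.array([[x,c[c[:,0]==x,1].min()] for x in range(214,300,3) if (c[:,0]==x).any()])
  top=top[top[:,1]<228]
  for z in(s["position"][2]-.0245,):
    q=np.array([px2w(im,[p[1]/384,(p[0]+.5)/512],z)[:2] for p in top])
    from scipy.optimize import least_squares
    o=least_squares(lambda c:np.hypot(*(q-c).T)-.028,s["position"][:2]).x
    print("base held",np.round(o,4),"tool frame cm",togo(s,[*o,z]),"n",len(q),"z",z)
h=px2w(im,[375/1.5/384,384/1.5/512],s["position"][2]-.0125);print("hole",np.round(h,4),togo(s,h))
for n in("tip",):
  R0=R.from_rotvec(s["tool_rot"]).as_matrix();print("TCP px",w2px(im,s["position"]+R0@[0,0,.01]))
```

```text
cork 2894 (array([0.4928, 0.0875, 0.0288]), array([0.4927, 0.0874, 0.0286]))
[[0.4586 0.1364]
 [0.5415 0.122 ]
 [0.5273 0.0383]
 [0.444  0.0547]] mean [0.4929 0.0878]
[array([83. , 79.9]), array([84.9, 80.4])] [array([84.2, 80.2]), array([84.9, 78.9])]
base held [0.4633 0.0042] tool frame cm [0.24 0.12 2.45] n 29 z 0.17005897839303555
hole [0.4626 0.0031 0.1821] [0.12 0.08 1.25]
TCP px [254.54496173 254.12755355]
```

```bash
python3 -m jog '[[[1.5,0.1,0,0,0,0,1.6],[1.5,0.1,0,0,0,0,1.6],[1.5,0.1,0,0,0,0,1.6],[1.5,0.1,0,0,0,0,1.6],[1.5,0.1,0,0,0,0,1.6],[1.4,0.15,0,0,0,0,1.6],[0,0,0,0,0,0,1.6],[0,0,0,0,0,0,1.6]]]'
python3 - <<'E'
from h import *
im=imaging.get_image("side");save(im,"s4.png",3,(90,290,130,390))
s=ctrl.get_state();print(s["position"],togo(s,[.4914,.0853,.0575]))
E
```

```text
time: 9.7
position: [0.4907, 0.086, 0.1944]
tool_rot: [-2.493, -1.912, 0.001]
ft_force: [-0.0, -0.7, -0.3]
grip_width: 0.229
[0.49071204 0.08553838 0.19436186] [1.000e-02 8.000e-02 1.369e+01]
```

View pics/s4.png

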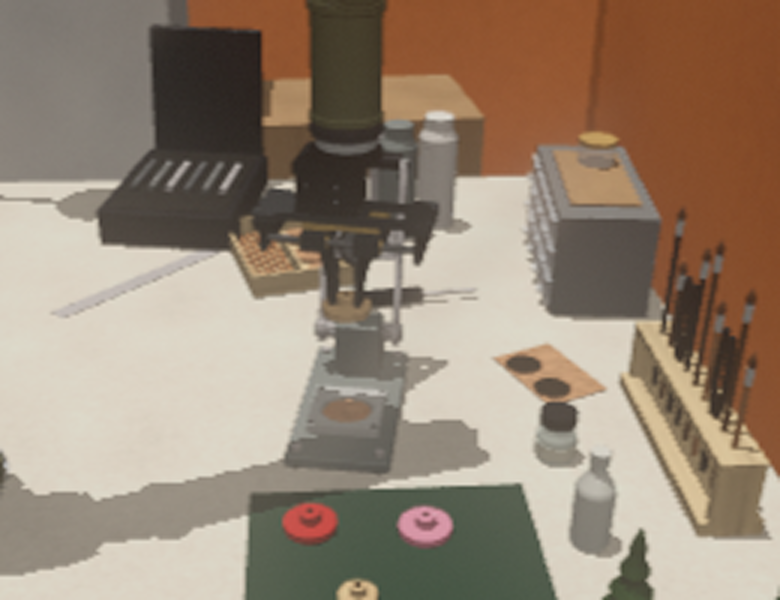

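```bash
python3 -m jog '[[[0,0.05,1.5,0,0,0,1.6],[0,0,1.5,0,0,0,1.6],[0,0,1.5,0,0,0,1.6],[0,0,1.5,0,0,0,1.6],[0,0,1.0,0,0,0,1.6],[0,0,1.0,0,0,0,1.6]]]'
python3 -m jog '[[[0,0,0.8,0,0,0,1.6],[0,0,0.8,0,0,0,1.6],[0,0,0.8,0,0,0,1.6],[0,0,0.8,0,0,0,1.6],[0,0,0.8,0,0,0,1.6],[0,0,0.6,0,0,0,1.6],[0,0,0,0,0,0,1.6],[0,0,0,0,0,0,1.6]]]'
python3 - <<'E'
from h import *
im=imaging.get_image("wrist");s=ctrl.get_state();print(s["position"],s["ft_force"],togo(s,[.4914,.0853,.0575]))
d=[d for d in finder.trace("base_m_centre","wrist")]
for k in d: ys,xs=np.nonzero(k["region"]);print(k["conf"],xs.min(),xs.max(),ys.min(),ys.max())
save(im,"w5.png",3,(200,300,150,370))
E
```

```text
time: 10.35
position: [0.4911, 0.0863, 0.1133]
tool_rot: [-2.493, -1.911, 0.001]
ft_force: [-0.9, 0.5, -0.7]
grip_width: 0.227
time: 11.15
position: [0.4914, 0.0863, 0.0685]
tool_rot: [-2.493, -1.911, -0.0]
ft_force: [0.5, -0.5, -0.5]
grip_width: 0.228
[0.49168437 0.08634234 0.06877644] [ 0.20324777 -0.11993856 -0.59317457] [-0.11 -0.    1.13]
0.85 210 303 192 269
```

View pics/w5.png

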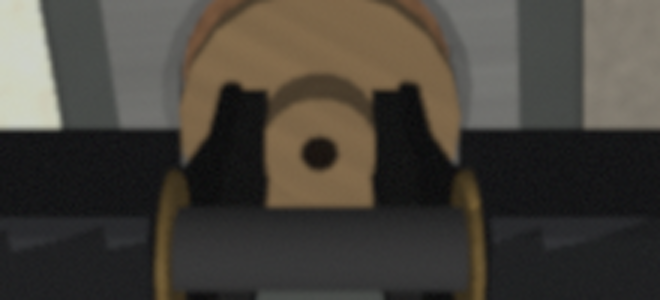

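```bash
python3 -m jog '[[[-0.1,0,0.2,0,0,0,1.6],[0,0,0.2,0,0,0,1.6],[0,0,0.2,0,0,0,1.6],[0,0,0.2,0,0,0,1.6],[0,0,0.15,0,0,0,1.6],[0,0,0.15,0,0,0,1.6],[0,0,0,0,0,0,1.6],[0,0,0,0,0,0,1.6]]]'
```

```text
time: 12.05
position: [0.4911, 0.0853, 0.0576]
tool_rot: [2.494, 1.911, -0.0]
ft_force: [-0.7, 0.0, 3.2]
grip_width: 0.228
```

```bash
python3 -m jog '[[[0,0,0,0,0,0,2.5],[0,0,0,0,0,0,3.5],[0,0,0,0,0,0,4.5],[0,0,0,0,0,0,4.5],[0,0,0,0,0,0,4.5],[0,0,-1.5,0,0,0,4.5],[0,0,-2.5,0,0,0,4.5],[0,0,-3,0,0,0,4.5],[-2.5,0,-3,0,0,0,4.5],[-2.5,0,-3,0,0,0,4.5],[-2.5,0,-0,0,0,0,4.5],[0,0,0,0,0,0,4.5]]]'
python3 - <<'E'
from h import *
im=imaging.get_image("wrist");s=ctrl.get_state();print(s["position"])
save(im,"w6.png",2.5,(0,240,110,410))
for d in finder.trace("base_m_centre","wrist"):print(round(d["conf"],2),fitc(im,d["region"],.033))
for n,z in dict(nest=.023,press_hinge=.075,lever_grip=.274,base_m_centre=.034).items():
  for d in finder.spot_point(n,"wrist")[:2]: print(n,round(d["conf"],2),np.round(px2w(im,d["point"],z),4)[:2])
E
```

```text
time: 13.25
position: [0.4718, 0.0092, 0.1895]
tool_rot: [2.495, 1.902, 0.0]
ft_force: [0.4, -0.3, -0.8]
grip_width: 0.52
[0.47176029 0.01139053 0.18882739]
0.91 (array([ 0.5596, -0.0846,  0.0255]), array([ 0.5594, -0.0853,  0.0249]))
0.8 (array([0.4929, 0.0851, 0.028 ]), array([0.4928, 0.0851, 0.0277]))
0.58 (array([ 0.4512, -0.0748,  0.0257]), array([ 0.4514, -0.0741,  0.0248]))
nest 0.56 [0.7104 0.0266]
base_m_centre 0.85 [0.4938 0.0842]
base_m_centre 0.65 [ 0.5591 -0.0924]
```

View pics/w6.png

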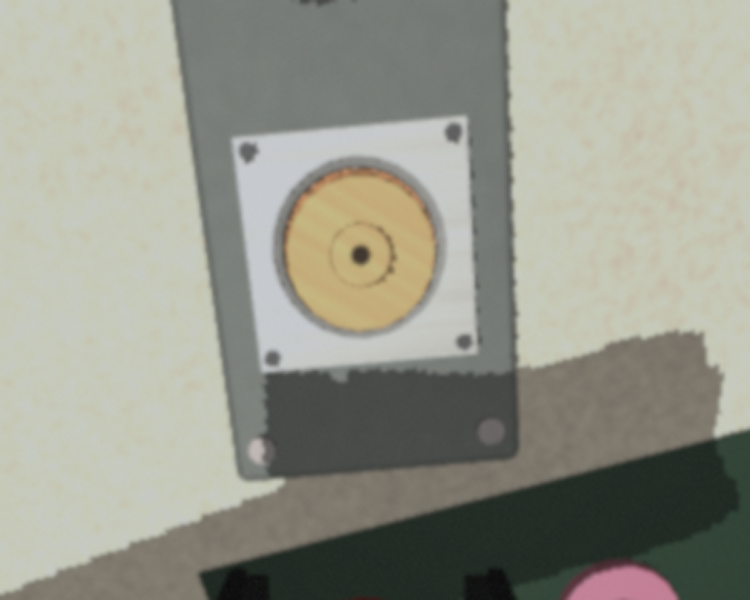

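The base sits flat inside the pocket: the circle fit gives a 28 mm radius centred within 2 mm of the nest, with the cork just showing around it. Next is the lever. The nest is at about (0.493, 0.087) with yaw 80°, which puts the grip bar at (0.524, 0.262, 0.274).

```bash
python3 -m jog '[[[0,0,-1.4,0,0,-8.5,6],[0,0,-1.4,0,0,-8.5,6],[0,0,-1.4,0,0,-8.5,6],[0,0,-1.4,0,0,-8.5,6],[0,0,-1.4,0,0,-8.5,6],[0,0,-1.4,0,0,-8.5,6],[0,0,-1.4,0,0,-8.5,6],[0,0,-1.4,0,0,-8.5,6],[0,0,-1.4,0,0,-8.5,6],[0,0,-1.4,0,0,-8.5,6],[0,0,-1.4,0,0,-8.5,6],[0,0,0,0,0,-1.7,6]]]'
python3 - <<'E'
from h import *
ims={c:imaging.get_image(c) for c in ("top","side")};s=ctrl.get_state()
M=R.from_rotvec(s["tool_rot"]).as_matrix();print(s["position"],s["joint_positions"].round(2) if hasattr(s["joint_positions"],"round") else s["joint_positions"]);print(M.round(3))
print("yaw y",np.degrees(np.arctan2(M[1,1],M[0,1])),"to go",togo(s,[.524,.262,.335]))
# two-view triangulation of bar & hinge
for n in("lever_grip","press_hinge"):
  P=[];b=[]
  for c in ims:
    for d in finder.spot_point(n,c)[:1]:
      im=ims[c];K=np.array(im["intrinsics"]);T=np.array(im["pose"]);p=d["point"]
      v=T[:3,:3]@np.linalg.solve(K,[p[1]*512,p[0]*384,1]);v/=np.linalg.norm(v);A=np.eye(3)-np.outer(v,v);P.append(A);b.append(A@T[:3,3])
      print(n,c,round(d["conf"],2),np.round(px2w(im,p,.274 if n=="lever_grip" else .075),4))
  print(n,np.linalg.solve(sum(P),sum(b)).round(4) if len(P)>1 else P and "1 view")
E
```

```text
time: 14.75
position: [0.4726, 0.0139, 0.3429]
tool_rot: [0.264, 3.128, 0.001]
ft_force: [-0.0, -0.2, 0.5]
grip_width: 0.69
[0.47164878 0.01353527 0.3409861 ] [ 0.6  -0.08 -0.63  1.69 -0.05  1.52  1.37]
[[-0.985  0.172 -0.001]
 [ 0.172  0.985  0.   ]
 [ 0.001  0.    -1.   ]]
yaw y 80.07171195016193 to go [-0.87 25.38  0.6 ]
lever_grip top 0.91 [0.5303 0.2611 0.274 ]
lever_grip side 0.89 [0.5225 0.2769 0.274 ]
lever_grip [0.5251 0.2595 0.281 ]
press_hinge top 0.94 [0.5245 0.1953 0.075 ]
press_hinge side 0.84 [0.5084 0.2283 0.075 ]
press_hinge [0.5137 0.1919 0.0961]
```

```bash
python3 -m jog '[[[-0.1,2.9,0,0,0,0,6],[-0.1,2.9,0,0,0,0,6],[-0.1,2.9,0,0,0,0,6],[-0.1,2.9,0,0,0,0,6],[-0.1,2.9,0,0,0,0,6],[-0.1,2.9,0,0,0,0,6],[-0.1,2.9,0,0,0,0,6],[-0.1,2.9,0,0,0,0,6],[-0.1,2.2,0,0,0,0,6],[0,0,0,0,0,0,6],[0,0,0,0,0,0,6]]]'
python3 - <<'E'
from h import *
im=imaging.get_image("wrist");s=ctrl.get_state();print(s["position"],s["ft_force"])
for d in finder.spot_point("lever_grip","wrist")[:2]: print(round(d["conf"],2),np.round(d["point"],3),np.round(px2w(im,d["point"],.274),4),togo(s,px2w(im,d["point"],.274)))
print("expected bar px",w2px(im,[.524,.262,.274]),"tcp+grasp px",w2px(im,np.array(s["position"])-[0,0,.003]))
save(im,"w7.png",1.5)
E
```

```text
time: 16.15
position: [0.5238, 0.2615, 0.3408]
tool_rot: [-0.27, -3.129, 0.001]
ft_force: [0.2, -0.2, -0.0]
grip_width: 0.689
[0.52407232 0.26067965 0.34097536] [-0.77346925  0.37728315  0.12440906]
0.61 [0.572 0.51 ] [0.5274 0.2647 0.274 ] [-0.27  0.46  6.7 ]
expected bar px [256.88398395 215.70710918] tcp+grasp px [254.6077205  259.86575763]
```

View pics/w7.png

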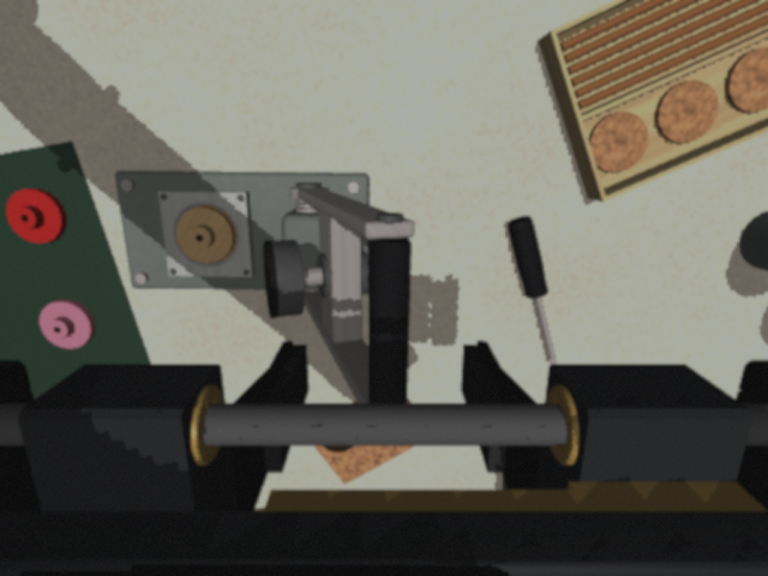

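The bar lies centred between the open fingers, at column 389 of 768. Its centre is near (385,323), and it runs square to the jaws as wanted.

```bash
python3 -m jog '[[[0,0.1,1.2,0,0,0,6],[0,0.1,1.2,0,0,0,6],[0,0,1.2,0,0,0,6],[0,0,1.2,0,0,0,6],[0,0,1.0,0,0,0,6],[0,0,0,0,0,0,1.4],[0,0,0,0,0,0,1.4],[0,0,0,0,0,0,1.4],[0,0,0,0,0,0,1.4],[0,0,0,0,0,0,1.4],[0,0,0,0,0,0,1.4],[0,0,0,0,0,0,1.4]]]' 15
python3 - <<'E'
from h import *
s=ctrl.get_state();print(s["position"],s["ft_force"])
# plan: lever phi 1.9 -> 0.25, tilt 0 -> -20deg
psi=np.radians(80);ex=np.array([np.cos(psi),np.sin(psi),0]);ez=np.array([0,0,1.]);H=np.array([.512,.195,.075])
M0=R.from_rotvec(s["tool_rot"]);off=.009
bar=lambda ph:H+.21*(-np.cos(ph)*ex+np.sin(ph)*ez)
print("bar0",bar(1.9).round(4),"held est",(np.array(s["position"])+M0.apply([0,0,off])).round(4))
phs=1.9-np.concatenate([np.linspace(0,1.2,13)[1:],np.linspace(1.2,1.7,9)[1:]])
P=bar(1.9)-M0.apply([0,0,off]);Mr=M0;tot=0
for i,ph in enumerate(phs):
    Mt=M0*R.from_rotvec([np.radians(-20)*(1.9-ph)/1.9,0,0])
    T=bar(ph)-Mt.apply([0,0,off])
    sh=np.round(Mr.inv().apply(T-P)*100,2);a=round(np.degrees((Mr.inv()*Mt).as_rotvec()[0]),1)
    print(i,round(ph,2),sh.tolist(),a)
    P=P+Mr.apply(sh/100);Mr=Mr*R.from_rotvec([np.radians(a),0,0])
E
```

```text
time: 17.45
position: [0.5244, 0.2633, 0.2837]
tool_rot: [0.271, 3.13, -0.001]
ft_force: [-1.3, -1.0, 0.4]
grip_width: 0.223
[0.52444137 0.26329259 0.28373674] [-1.33566749 -0.9596512   0.44488375]
bar0 [0.5238 0.2619 0.2737] held est [0.5244 0.2633 0.2747]
0 1.8 [0.0, -2.03, -0.58] -1.1
1 1.7 [0.01, -2.08, -0.41] -1.0
2 1.6 [0.0, -2.1, -0.24] -1.1
3 1.5 [0.01, -2.12, -0.07] -1.0
4 1.4 [0.0, -2.11, 0.1] -1.1
5 1.3 [0.0, -2.1, 0.27] -1.0
6 1.2 [0.01, -2.07, 0.44] -1.1
7 1.1 [0.0, -2.02, 0.6] -1.0
8 1.0 [0.01, -1.97, 0.77] -1.1
9 0.9 [-0.0, -1.9, 0.92] -1.0
10 0.8 [0.0, -1.82, 1.08] -1.1
11 0.7 [0.01, -1.73, 1.22] -1.0
12 0.64 [-0.0, -1.03, 0.83] -0.7
13 0.57 [-0.0, -0.98, 0.87] -0.6
14 0.51 [0.0, -0.94, 0.93] -0.7
15 0.45 [0.0, -0.89, 0.97] -0.7
16 0.39 [0.0, -0.84, 1.02] -0.6
17 0.32 [0.01, -0.79, 1.06] -0.7
18 0.26 [-0.0, -0.73, 1.09] -0.6
19 0.2 [-0.0, -0.68, 1.14] -0.7
```

```bash
python3 -m jog '[[[0,-2.05,-0.6,-1.1,0,0,1.4],[0,-2.1,-0.4,-1,0,0,1.4],[0,-2.1,-0.25,-1.1,0,0,1.4],[0,-2.1,-0.05,-1,0,0,1.4],[0,-2.1,0.1,-1.1,0,0,1.4],[0,-2.1,0.25,-1,0,0,1.4],[0,0,0,0,0,0,1.4]]]' 20
python3 - <<'E'
from h import *
im=imaging.get_image("wrist");s=ctrl.get_state();print(s["position"],s["ft_force"],s["torque"],s["grip_width"],s["joint_positions"])
ims=imaging.get_image("side")
for c,i in(("wrist",im),("side",ims)):
  for d in finder.spot_point("lever_grip",c)[:1]: print(c,round(d["conf"],2),np.round(d["point"],3),np.array(w2px(i,np.array(s["position"])+R.from_rotvec(s["tool_rot"]).apply([0,0,.009])))/[512,384])
E
```

```text
time: 18.15
position: [0.5018, 0.1382, 0.2875]
tool_rot: [0.276, 3.118, 0.171]
ft_force: [-4.7, 1.8, 7.1]
grip_width: 0.223
[0.50202339 0.13977339 0.28788968] [-3.37556388  2.21586027  6.72958165] [0.4491074  0.72899511 0.03063882] 0.21712716219304767 [ 0.54841724  0.032989   -0.81280572  1.71316102 -0.07812724  1.36093102
  1.14708535]
wrist 0.97 [0.654 0.501] [0.50585998 0.66061629]
side 0.73 [0.4   0.485] [0.48394995 0.40192053]
```

```bash
python3 -m jog '[[[0,-2.05,0.45,-1.1,0,0,1.4],[0,-2,0.6,-1,0,0,1.4],[0,-1.95,0.75,-1.1,0,0,1.4],[0,-1.9,0.9,-1,0,0,1.4],[0,-1.8,1.1,-1.1,0,0,1.4],[0,-1.75,1.2,-1,0,0,1.4],[0,0,0,0,0,0,1.4]]]' 25
python3 - <<'E'
from h import *
im=imaging.get_image("wrist");ims=imaging.get_image("side");s=ctrl.get_state();M=R.from_rotvec(s["tool_rot"])
print(s["position"],s["ft_force"],s["grip_width"],s["joint_positions"],M.as_matrix()[:,2])
psi=np.radians(80);ex=np.array([np.cos(psi),np.sin(psi),0]);H=np.array([.512,.195,.075]);b=np.array(s["position"])+M.apply([0,0,.009])-H
print("r",np.hypot(b@ex,b[2]),"phi",np.arctan2(b[2],-b@ex),"lat",np.cross(ex,b)[2])
for c,i in(("wrist",im),("side",ims)):
  for d in finder.spot_point("lever_grip",c)[:1]: print(c,round(d["conf"],2),np.round(d["point"],3)[::-1],np.array(w2px(i,b+H))/[512,384])
E
```

```text
time: 19.05
position: [0.4834, 0.0365, 0.2185]
tool_rot: [0.272, 3.096, 0.345]
ft_force: [-3.3, 2.9, 2.0]
grip_width: 0.221
[0.48377393 0.03807923 0.22031395] [-5.39406642  2.78762694  2.06811733] 0.22224768024272834 [ 0.70317666 -0.01424798 -0.66903817  1.8962534  -0.24041713  1.23851443
  1.51004074] [ 0.03378892  0.21543872 -0.97593261]
r 0.2084208526157948 phi 0.7142772196407199 lat 0.0005854657113330899
wrist 0.71 [0.501 0.657] [0.50702278 0.66386121]
side 0.76 [0.474 0.487] [0.47591267 0.48503906]
```

```bash
python3 -m jog '[[[0,-1.05,0.85,-0.7,0,0,1.4],[0,-1,0.85,-0.6,0,0,1.4],[0,-0.95,0.95,-0.7,0,0,1.4],[0,-0.9,0.95,-0.7,0,0,1.4],[0,-0.85,1,-0.6,0,0,1.4],[0,-0.8,1.05,-0.7,0,0,1.4],[0,-0.75,1.1,-0.6,0,0,1.4],[0,-0.7,1.15,-0.7,0,0,1.4],[0,0,0,0,0,0,1.4],[0,0,0,0,0,0,1.4]]]' 40
cat > chk.py <<'E'
from h import *
import sys
im=imaging.get_image("wrist");ims=imaging.get_image("side");s=ctrl.get_state();M=R.from_rotvec(s["tool_rot"])
print(s["time"],s["position"],s["ft_force"],s["grip_width"],s["joint_positions"],M.as_matrix()[:,2])
psi=np.radians(80);ex=np.array([np.cos(psi),np.sin(psi),0]);H=np.array([.512,.195,.075]);b=np.array(s["position"])+M.apply([0,0,.009])-H
print("r",np.hypot(b@ex,b[2]),"phi",np.arctan2(b[2],-b@ex),"lat",np.cross(ex,b)[2],"bar z",b[2]+.075)
for c,i in(("wrist",im),("side",ims)):
  for n in("lever_grip","pad_face"):
    for d in finder.spot_point(n,c)[:1]: print(n,c,round(d["conf"],2),np.round(d["point"],3)[::-1],np.array(w2px(i,b+H))/[512,384])
t=np.array([H-.21*ex])[0];tilt=M
print("togo level",togo(s,t-M.apply([0,0,.009])))
save(im,sys.argv[1]+"w.png",1.5);save(ims,sys.argv[1]+"s.png",5,(150,260,190,310))
E
python3 chk.py c1
```

```text
time: 20.25
position: [0.4755, -0.0067, 0.1266]
tool_rot: [0.26, 3.071, 0.487]
ft_force: [-6.7, 3.9, 4.3]
grip_width: 0.213
20.35 [ 0.47553948 -0.00660324  0.12678796] [-6.08649804  4.92847802  3.76192086] 0.22143421118270346 [ 0.7699149   0.09611856 -0.60649237  2.01926846 -0.29700144  1.06615541
  1.71498307] [ 0.04733539  0.30503725 -0.95116331]
r 0.20666555743174073 phi 0.21072240240149845 lat 0.0009557491605739071 bar z 0.11822748595493683
lever_grip wrist 0.85 [0.502 0.67 ] [0.50021681 0.66086625]
pad_face wrist 0.81 [0.648 0.538] [0.50021681 0.66086625]
lever_grip side 0.69 [0.479 0.59 ] [0.472252   0.56960214]
togo level [-0.11 -2.09  3.87]
```

View pics/c1w.png

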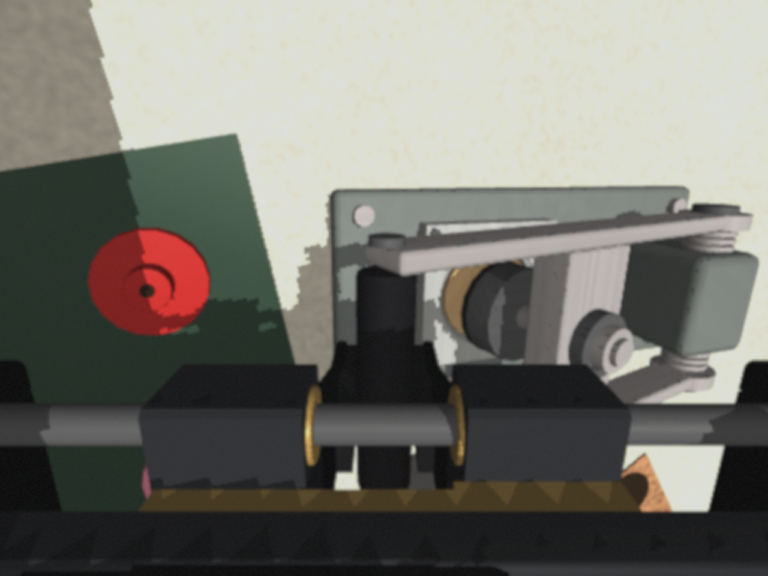

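The jaws hold the round grip bar, the pad at (505,310) hangs over the base, and the gripper body clears the spindle nut at (615,350).

```bash
python3 -m jog '[[[0,-0.28,0.48,0,0,0,1.4],[0,-0.26,0.49,0,0,0,1.4],[0,-0.25,0.49,0,0,0,1.4],[0,-0.23,0.5,0,0,0,1.4],[0,-0.21,0.5,0,0,0,1.4],[0,-0.2,0.51,0,0,0,1.4],[0,0,0,0,0,0,1.4],[0,0,0,0,0,0,1.4]]]' 55
python3 chk.py c2
python3 - <<'E'
from h import *
# averaged forces and pose
F=[];P=[]
for i in range(4):
    imaging.get_image("top");s=ctrl.get_state();F.append(s["ft_force"]);P.append(s["position"])
print(np.mean(F,0),np.mean(P,0))
E
```

```text
time: 21.35
position: [0.4747, -0.0109, 0.0943]
tool_rot: [0.26, 3.071, 0.487]
ft_force: [-8.1, 3.4, 4.7]
grip_width: 0.213
21.45 [ 0.4747217  -0.01091045  0.09431589] [-6.71000345  3.95017337  5.21577202] 0.2137902815907253 [ 0.76573884  0.14498118 -0.60207308  2.04779522 -0.2775325   0.99686156
  1.72449021] [ 0.04714129  0.30535799 -0.95107003]
r 0.20675535105389242 phi 0.052047596515490596 lat 0.0010153803043360943 bar z 0.08575626118738622
lever_grip wrist 0.88 [0.496 0.678] [0.4998155  0.66046738]
pad_face wrist 0.67 [0.688 0.539] [0.4998155  0.66046738]
lever_grip side 0.76 [0.471 0.587] [0.47197082 0.59377727]
togo level [-0.1  -0.67  0.91]
[-6.6788001   4.33090059  5.09099812] [ 0.47474095 -0.01090831  0.09436232]
```

```bash
python3 -m jog '[[[0,-0.06,0.2,0,0,0,1.4],[0,-0.06,0.2,0,0,0,1.4],[0,-0.06,0.2,0,0,0,1.4],[0,0,0,0,0,0,1.4],[0,0,0,0,0,0,1.4]]]' 60
python3 -m jog '[[[0,-0.06,0.2,0,0,0,1.4],[0,-0.06,0.2,0,0,0,1.4],[0,0,0,0,0,0,1.4],[0,0,0,0,0,0,1.4]]]'
python3 chk.py c3
python3 - <<'E'
from h import *
F=[];P=[]
for i in range(4):
    im=imaging.get_image("top");s=ctrl.get_state();F.append(s["ft_force"]);P.append(s["position"])
print(np.mean(F,0),np.mean(P,0))
E
```

```text
time: 22.35
position: [0.4747, -0.0112, 0.0885]
tool_rot: [0.26, 3.071, 0.486]
ft_force: [-8.4, 3.9, 9.9]
grip_width: 0.208
time: 22.75
position: [0.4747, -0.0113, 0.0845]
tool_rot: [0.26, 3.071, 0.486]
ft_force: [-8.2, 3.8, 10.8]
grip_width: 0.212
22.85 [ 0.4746861  -0.01127127  0.08445558] [-9.92970319  3.29460342 11.0135987 ] 0.20888441450269055 [ 0.76238505  0.16084205 -0.60090349  2.05548373 -0.27029053  0.97511456
  1.72388911] [ 0.04686218  0.30487553 -0.95123858]
r 0.20684353399490743 phi 0.004324213111267697 lat 0.000989507320460964 bar z 0.075894432734203
lever_grip wrist 0.57 [0.504 0.668] [0.49969201 0.66022264]
pad_face wrist 0.68 [0.706 0.545] [0.49969201 0.66022264]
lever_grip side 0.61 [0.468 0.6  ] [0.47199348 0.60058547]
togo level [-0.1  -0.33 -0.01]
[-9.26464399  2.29430359 11.78921331] [ 0.47471154 -0.01126788  0.08449501]
```

View pics/c3w.png

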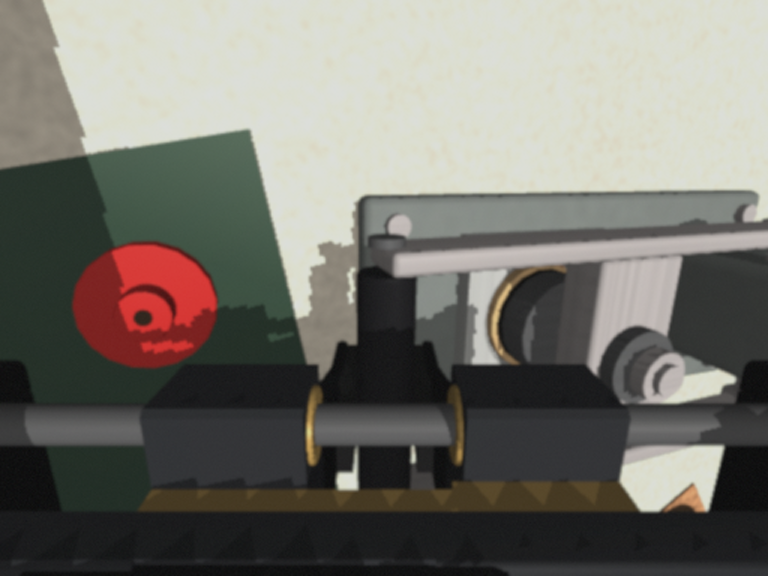

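Run:
```python
from h import *
im=imaging.get_image("wrist");s=ctrl.get_state();M=R.from_rotvec(s["tool_rot"])
psi=np.radians(80);ex=np.array([np.cos(psi),np.sin(psi),0]);ey=np.array([-np.sin(psi),np.cos(psi),0]);ez=np.array([0,0,1.])
b=np.array(s["position"])+M.apply([0,0,.010]);print("bar",b.round(4),"F",np.round(s["ft_force"],1))
# top inner edge measured by gradient: bright/dark boundaries along columns
g=cv2.cvtColor(im["frame"],cv2.COLOR_RGB2GRAY).astype(float)
for col in range(280,512,38):
    k=g[140:200,col];print(col,[(140+i,int(k[i+1]-k[i-1])) for i in range(1,59) if abs(k[i+1]-k[i-1])>22])
for lat in(.042,.050):
  for h in(-.008,.008):
    for ph in(-.03,0,.03):
      d=np.cos(ph)*ex-np.sin(ph)*ez; n=np.sin(ph)*ex+np.cos(ph)*ez
      q=[w2px(im,b+lat*ey+h*n+t*d) for t in(.01,.12)]
      f=lambda c:q[0][1]+(q[1][1]-q[0][1])*(c-q[0][0])/(q[1][0]-q[0][0])
      print(lat,h,ph,"row at col 280,432,508",np.round([f(280),f(432),f(508)],1),"drop",round(f(280)-f(508),1))
```

```text
bar [ 0.4752 -0.0082  0.075 ] F [-9.1  2.8 11.7]
280 [(158, -39), (159, -40), (166, 26), (167, 55), (168, 56), (169, 36), (181, -28), (182, -40), (183, -29)]
318 [(154, -25), (155, -40), (156, -32), (164, 34), (165, 59), (166, 55), (167, 33), (178, -23), (181, 40), (182, 28)]
356 [(153, -40), (154, -37), (162, 43), (163, 69), (164, 53), (165, 26), (175, -25), (176, -41), (177, -45), (178, -24), (180, -42), (181, -61), (182, -40)]
394 [(151, -30), (152, -38), (153, -24), (159, 29), (160, 56), (161, 58), (162, 36), (172, -27), (173, -48), (174, -64), (175, -47)]
432 [(150, -31), (151, -37), (157, 41), (158, 61), (159, 50), (160, 28), (170, -24), (172, 25), (173, 30)]
470 [(146, -30), (147, -34), (154, 23), (155, 53), (156, 60), (157, 41), (166, -24), (167, -49), (168, -74), (169, -64), (170, -24)]
508 [(145, -62), (146, -85), (147, -65), (148, -29), (152, 31), (153, 59), (154, 58), (155, 36), (164, -48), (165, -75), (166, -63), (167, -23)]
0.042 -0.008 -0.03 row at col 280,432,508 [172.8 163.8 159.3] drop 13.5
0.042 -0.008 0 row at col 280,432,508 [172.6 162.5 157.4] drop 15.2
0.042 -0.008 0.03 row at col 280,432,508 [172.4 161.2 155.5] drop 16.9
0.042 0.008 -0.03 row at col 280,432,508 [180.4 170.3 165.2] drop 15.1
0.042 0.008 0 row at col 280,432,508 [180.2 168.9 163.2] drop 17.0
0.042 0.008 0.03 row at col 280,432,508 [180.  167.5 161.2] drop 18.9
0.05 -0.008 -0.03 row at col 280,432,508 [158.3 151.4 147.9] drop 10.4
0.05 -0.008 0 row at col 280,432,508 [158.1 150.3 146.4] drop 11.7
0.05 -0.008 0.03 row at col 280,432,508 [158.  149.3 144.9] drop 13.0
0.05 0.008 -0.03 row at col 280,432,508 [164.3 156.5 152.6] drop 11.7
0.05 0.008 0 row at col 280,432,508 [164.2 155.4 151.1] drop 13.2
0.05 0.008 0.03 row at col 280,432,508 [164.1 154.3 149.4] drop 14.7
```

Run:
```python
from h import *
im=imaging.get_image("wrist");save(im,"c4w.png",1.5)
a=[cv2.imread(f"pics/{n}w.png")[315:410,560:700] for n in("c1","c2","c4")]
cv2.imwrite("pics/nut.png",np.vstack([np.hstack([cv2.resize(x,None,fx=2.8,fy=2.8,interpolation=cv2.INTER_CUBIC) for x in a[1:]]),np.hstack([cv2.resize(a[0],None,fx=2.8,fy=2.8,interpolation=cv2.INTER_CUBIC),np.zeros((266,392,3),np.uint8)])]))
```

```text
(no output)
```

View pics/nut.png

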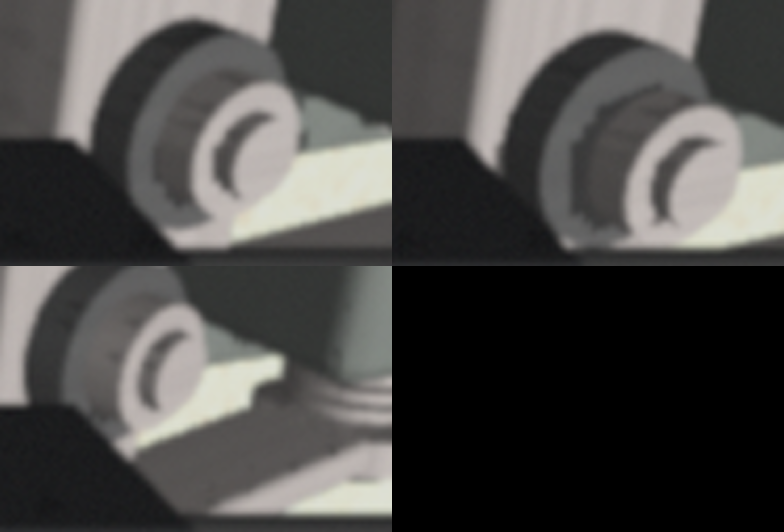

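The light nut stands further off the dark boss now (right) than before contact (left), so the pad has been pushed back. I'll quantify it.

Run:
```python
from h import *
from scipy.optimize import least_squares
im=imaging.get_image("wrist");s=ctrl.get_state();M=R.from_rotvec(s["tool_rot"]);p0=np.array(s["position"])
psi=np.radians(80);ex=np.array([np.cos(psi),np.sin(psi),0]);ey=np.array([-np.sin(psi),np.cos(psi),0]);ez=np.array([0,0,1.])
obs=dict(c1=((163,108),[.47554,-.00660,.12679]),c2=((247,152),[.47472,-.01091,.09432]),c4=((291,175),p0))
boss=dict(c2=(207,133),c4=(233,147))
from copy import deepcopy
for n,(q,p) in obs.items():
    i=dict(im);T=np.array(im["pose"]).copy();T[:3,3]+=np.array(p)-p0;i["pose"]=T
    m=lambda q:np.array([(560+q[0]/2.8)/1.5,(315+q[1]/2.8)/1.5])
    b=np.array(p)+M.apply([0,0,.010]);
    ph=np.arcsin((b[2]-.075)/.21)
    for dph in(0,.012):
      f=ph+dph;d=np.cos(f)*ex-np.sin(f)*ez;nn=np.sin(f)*ex+np.cos(f)*ez
      # solve (h, lateral) with spindle at 100 mm from bar
      g=lambda v,q=q:w2px(i,b+.1*d+v[0]*nn+v[1]*ey)-m(q)
      r=least_squares(g,[.03,0],x_scale=.01)
      o=[r.x*1000]
      if n in boss:o.append(least_squares(lambda v:g(v,boss[n]),[.03,0],x_scale=.01).x*1000)
      print(n,"phi",round(f,3),"nut h,lat mm",np.round(o[0],1),"boss",np.round(o[1:],1))
```

```text
c1 phi 0.203 nut h,lat mm [24.9 -1.8] boss []
c1 phi 0.215 nut h,lat mm [26. -2.] boss []
c2 phi 0.047 nut h,lat mm [25.8 -0.9] boss [[19.2 -1. ]]
c2 phi 0.059 nut h,lat mm [26.8 -1.1] boss [[20.3 -1.1]]
c4 phi -0.0 nut h,lat mm [29.1 -0.4] boss [[19.8 -0.7]]
c4 phi 0.012 nut h,lat mm [30.  -0.6] boss [[20.8 -0.8]]
```

All the evidence points to the lever still being slightly high: plate slope +0.01 rad, pad about 3.5–4.2 mm, and force 11.7 N against 13 N. I'll go about 3 mm lower.

```bash
python3 -m jog '[[[0,-0.03,0.1,0,0,0,1.4],[0,-0.03,0.1,0,0,0,1.4],[0,-0.03,0.1,0,0,0,1.4],[0,0,0,0,0,0,1.4],[0,0,0,0,0,0,1.4],[0,0,0,0,0,0,1.4]]]' 60
cat > fin.py <<'E'
from h import *
from scipy.optimize import least_squares
im=imaging.get_image("wrist");save(im,"c5w.png",1.5)
F=[];P=[]
for i in range(4):
    imaging.get_image("top");s=ctrl.get_state();F.append(s["ft_force"]);P.append(s["position"])
p0=np.mean(P,0);print("F",np.mean(F,0).round(1),"pos",p0.round(4),"grip",s["grip_width"],"t",s["time"])
M=R.from_rotvec(s["tool_rot"])
psi=np.radians(80);ex=np.array([np.cos(psi),np.sin(psi),0]);ey=np.array([-np.sin(psi),np.cos(psi),0]);ez=np.array([0,0,1.])
A=cv2.imread("pics/c4w.png",0);B=cv2.imread("pics/c5w.png",0)
def track(x0,x1,y0,y1,pt):
    W=np.float32([[1,0,0],[0,1,0]]);m=np.zeros_like(A);m[y0:y1,x0:x1]=255
    cc,W=cv2.findTransformECC(A[y0:y1,x0:x1],B[y0:y1,x0:x1],W,cv2.MOTION_AFFINE,(3,200,1e-6),None,3)
    return cc,W@[pt[0]-x0,pt[1]-y0,1]+[x0,y0]
nut=np.array([560+291/2.8,315+175/2.8]);bos=np.array([560+233/2.8,315+147/2.8])
cn,n5=track(640,690,345,398,nut);cb,b5=track(598,650,325,372,bos)
print("ecc",cn,n5-nut,cb,b5-bos)
b=p0+M.apply([0,0,.010])
for f in(np.arcsin((b[2]-.075)/.21),0,.012):
    d=np.cos(f)*ex-np.sin(f)*ez;nn=np.sin(f)*ex+np.cos(f)*ez
    print("phi",round(f,3),[least_squares(lambda v:w2px(im,b+.1*d+v[0]*nn+v[1]*ey)-q/1.5,[.03,0],x_scale=.01).x.round(4)*1000 for q in(n5,b5)])
g=cv2.cvtColor(im["frame"],cv2.COLOR_RGB2GRAY).astype(float)
for col in(280,318,394,470,508):
    k=g[140:200,col];print(col,[(140+i,int(k[i+1]-k[i-1])) for i in range(2,58) if abs(k[i+1]-k[i-1])>22 and abs(k[i+1]-k[i-1])>=max(abs(k[i]-k[i-2]),abs(k[i+2]-k[i]))])
for lat,h in((.05,-.008),(.05,.011),(.042,.009)):
  for ph in(-.03,0,.03):
      d=np.cos(ph)*ex-np.sin(ph)*ez; n=np.sin(ph)*ex+np.cos(ph)*ez
      q=[w2px(im,b+lat*ey+h*n+t*d) for t in(.01,.12)]
      f=lambda c:q[0][1]+(q[1][1]-q[0][1])*(c-q[0][0])/(q[1][0]-q[0][0])
      print(lat,h,ph,np.round([f(280),f(508)],1),"drop",round(f(280)-f(508),1))
E
python3 fin.py
```

```text
time: 24.0
position: [0.4747, -0.0113, 0.0816]
tool_rot: [0.261, 3.071, 0.486]
ft_force: [-10.4, 1.3, 14.3]
grip_width: 0.214
F [-10.4   1.5  13.2] pos [ 0.4747 -0.0113  0.0816] grip 0.21335594693966808 t 24.25
ecc 0.9952284421079425 [5.38553605 3.32881764] 0.9940022639333927 [3.35891594 0.97719533]
phi -0.014 [array([30.4, -0.4]), array([20.2, -0.3])]
phi 0 [array([31.4, -0.7]), array([21.3, -0.4])]
phi 0.012 [array([32.3, -0.9]), array([22.3, -0.6])]
280 [(159, -41), (168, 65), (182, -39)]
318 [(156, -40), (165, 57), (179, -24), (181, 39)]
394 [(152, -42), (161, 72), (174, -60)]
470 [(147, -28), (156, 58), (169, -71)]
508 [(148, -95), (154, 63), (166, -74)]
0.05 -0.008 -0.03 [158.3 147.8] drop 10.5
0.05 -0.008 0 [158.1 146.3] drop 11.8
0.05 -0.008 0.03 [157.9 144.8] drop 13.1
0.05 0.011 -0.03 [165.6 153.6] drop 12.0
0.05 0.011 0 [165.5 152. ] drop 13.5
0.05 0.011 0.03 [165.4 150.3] drop 15.1
0.042 0.009 -0.03 [180.8 165.6] drop 15.3
0.042 0.009 0 [180.7 163.5] drop 17.2
0.042 0.009 0.03 [180.6 161.5] drop 19.1
```

```bash
python3 -m jog '[[[0,0,0,0,0,0,1.4],[0,0,0,0,0,0,1.4],[0,0,0,0,0,0,1.4],[0,0,0,0,0,0,1.4]]]' 60
python3 -c "
from bench import close_job
print(close_job())"
```

```text
time: 24.65
position: [0.4747, -0.0113, 0.0816]
tool_rot: [0.26, 3.071, 0.486]
ft_force: [-11.4, 2.1, 13.6]
grip_width: 0.21
the job is handed in; nothing more can be done
None
```

I put the middle wooden base in the press nest, flat face down with its collar up on the cork. I then swung the lever down by its grip bar to about level and handed the job in at about 24.7 s, still gripping the bar at 60 N.

- **Base:** a circle fit after I let go gave a 28 mm radius, centred within about 2 mm of the nest. The picture showed it lying flat inside the pocket.
- **Force at the bar:** 13.2–13.6 N downward and steady, against about 13 N expected with the lever level.
- **Lever angle:** the side-plate slope in the wrist picture put it within about 0.01 rad of level.
- **Pad travel:** the checks disagree somewhat around the 6 mm target. The nut on the spindle suggests 4–5.5 mm, the point where the force began to rise suggests about 6.2 mm, and the arm position alone, if the bar has not slipped in the jaws, suggests about 7.5 mm. All are well short of the 12 mm stop.
- **Side load:** about 11 N of sideways force along the bar was left in place.
- **Other objects:** I did not touch any of them on purpose, but I did not re-check their positions at the end.

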